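# Load a slide carrier into the bench scanner and press it home

### The job

Get the slide scanner ready: swing its hood up until it stays open by itself, and load the two-slide carrier (the wide one with two glass slides side by side) from the wire rack onto the stage between the two roller catches, slide face up. The carrier stands on edge in the rack, so it has to be laid down on the desk and taken again by its long sides. Press it down at its ends until both are fully home under the rollers, flat on the stage; leave the hood up, and leave the other two carriers in the rack, the oil bottle and the canister undisturbed.

Things in the scene. Friction and masses are not known exactly. Their poses are not given: they have to be found in the camera images.
- scanner: Fixed white bench slide scanner, 185 mm deep (x), 216 mm wide (y); deck 58 mm above the desk, 115 mm tall with its hood shut. Origin on the desk, 85 mm behind the front face (the side with display and handle), midway across; x points from front to back (hinge), y to its left, z up. On the deck stand an aluminium stage plate 54 x 100 x 16 mm and, at each end of it in y, a roller catch.
- stage (a point): Centre of the stage plate's top face, 74 mm above the desk; axes are the scanner's. The carrier's length goes along y, either end first, its end tabs between two pairs of dowels. Set down there, it first rests with its tabs on the two steel rollers, underside about 12 mm above the plate. 10 to 16 N down on one end pad snaps that end under its roller onto the plate; over 20 N is never needed.
- catch_left_top (a point): Centre of the top of the left (+y) catch housing, 96 mm above the desk, 80 mm from the stage's middle; housing 34 mm wide (x), 31 mm long (y). A sprung steel roller stands out of its inner face. Just inside it stand two tapered steel dowels, 8 mm in diameter, 41 mm apart in x, 55 mm from the stage's middle in y, tops 97 mm above the desk; carrier tabs pass between them with 1.5 mm play each side, the 100 mm body fits between the pairs with 1.2 mm each end.
- catch_right_top (a point): The same for the right (-y) catch. The carrier's tab ends clear the housings by 2 mm.
- hood (a joint): Angle (rad) of the grey box-shaped hood (150 mm deep, 208 wide, 55 high) about the hinge along the deck's back edge: 0 shut (covers the stage), 1.55 open against its stop, standing up behind the stage. Two over-centre springs pull it shut below about 1.0 (some 3.5 N at the handle); past that they swing it open to the stop and keep it there.
- hood_handle (a point): Centre of the hood's steel bar handle: round bar 11 mm thick, 110 mm long along the scanner's y, its centre 44 mm in front of the hood's front face, 106 mm above the desk when shut, on a leg at each end. The bar can turn in a grip while the hood swings; it runs on a circle of 0.203 m radius about the hinge. The point's axes turn with the hood; shut, they are the scanner's.
- hood_hinge (a point): Middle of the hood's hinge line, which runs along the scanner's y, 60 mm above the desk and 78 mm behind the middle of the stage. The open hood reaches 55 mm behind it and 210 mm above the desk (its handle 260 mm); a few centimetres farther back hangs a monitor screen, from 150 mm above the desk upward.
- slide_carrier_centre (a point): Centre of the two-slide carrier: aluminium plate 62 mm wide (z), 100 mm long (y; 124 with its tabs), 18 mm thick (x), about 160 g; two glass slides side by side on its +x face. Each end has a tab 30 mm wide, 8 mm thick, flush with the underside, 12 mm long, end rounded. It starts standing on a long edge in any rack slot, +x to the rack's front, lower edge 10 mm and top edge 72 mm above the desk.
- press_pad_a (a point): Top of the black round press pad (13 mm across, 3 mm high) on the slide face near the two-slide carrier's +y end, 43.5 mm from its middle; 21 mm above the stage plate when home. Same axes as the carrier's centre.
- press_pad_b (a point): Top of the same press pad near the -y end. Set on the bare desk on its long edge the carrier stands by itself; a push near its top tips it over flat.
- rack: Fixed stainless wire rack, 169 mm long (x), 65 mm wide (y), with three slots 55 mm apart along its x (at -55, 0 and +55 mm); the hairpin wires beside each slot reach 32 mm above the desk. Origin on the desk under its middle; -x is its front, z up.
- dish_carrier_centre (a point): Centre of the dish carrier (bystander): outline of the two-slide carrier, but with one round opening 53 mm across in place of slides; stands in another slot. Same axes.
- narrow_carrier_centre (a point): Centre of the narrow carrier (bystander): same length and thickness, only 44 mm wide, with one slide; stands in the remaining slot. Same axes.
- oil_bottle: Small brown dropper bottle, 32 mm in diameter, 78 mm tall, standing on the desk (bystander); origin at the centre of its foot.
- canister: White canister with black lid, 42 mm in diameter, 56 mm tall, standing on the desk (bystander); origin at the centre of its foot.

How it is judged:
On the way, in this order (a step that is already met when the one before it is completed fails the run):
1. the hood stands open by itself, not touched by the gripper (value of joint hood above 1.45 rad and contact force between the fingers and hood below 0.2 N), for 0.3 s.
2. the carrier lies on the stage, slide face up, with both ends pressed home and the hood still open (value of joint hood above 1.45 rad and angle between slide_carrier_centre's own x axis and vertical below 0.05 rad and horizontal distance between slide_carrier_centre and stage below 0.006 m and z of each of press_pad_a, press_pad_b in the frame of stage below 0.023 m), for 0.2 s.
At the end, for the whole second after the job is handed in: The hood stands open (over 1.45 rad). The two-slide carrier lies slide face up (within 0.05 rad) along the stage (within 0.1 rad), within 6 mm of its middle, with both press pads no more than 23 mm above the stage plate (21 mm is fully home) (all of step 2 and angle between the y axis of slide_carrier_centre and the y axis of stage, either way round below 0.1 rad); the robot touches nothing.
It fails at once if the dish carrier is moved more than 30 mm (distance of dish_carrier_centre from where it was at the start of the episode above 0.03 m).
It fails at once if the narrow carrier is moved more than 30 mm (distance of narrow_carrier_centre from where it was at the start of the episode above 0.03 m).
It fails at once if the oil bottle is moved more than 30 mm or tipped (distance of oil_bottle from where it was at the start of the episode above 0.03 m or angle between oil_bottle's own z axis and vertical above 0.4 rad).
It fails at once if the canister is moved more than 30 mm or tipped (distance of canister from where it was at the start of the episode above 0.03 m or angle between canister's own z axis and vertical above 0.4 rad).
It also fails if it takes over 70 s, if anything falls off the work surface, if the arm or the gripper's body presses on something with over 40 N, if the wrist force passes 120 N, or if a joint passes its speed limit or range.

### The arm

A 6-joint arm with a two-finger parallel gripper is mounted at the origin on a cart in front of the work surface, level with it; the furniture and walls round the work are solid. World frame = base frame: x ahead of the robot, y to its left, z up, the work surface at z = 0. Lengths are in m, angles in rad, forces in N, time in s.
With the tool pointing down it reaches from about 0.375 to 0.975 m from the base axis. Payload 3.8 kg.
Tool frame: the origin (TCP) lies midway between the tips of the shut fingers; the grasp point (between the pads) lies 19 mm behind it (bot.grip_depth is the distance from the TCP to the grasp point, in m); z points along the fingers, y is the line along which they close (so a half turn about z gives the same grasp; the last joint's range is limited). The gripper opens to 85 mm and grips with 20 to 120 N. Pads are 22 mm wide; open, the fingers measure 114 mm over their backs; the gripper's body (76 mm by 85 mm) begins 54 mm behind the grasp point. The pads swing forward as they close: fully open they stand 13 mm farther back than shut.
Start: joints at [1.199, 0.264, 1.604, -0, 1.274, -0.037], TCP at [0.222, 0.638, 0.231] pointing down, gripper open.
Joint ranges: [-2.63, 2.63], [-0.94, 2.18], [0.31, 2.57], [-1.31, 4.45], [0, 2.66], [-2.55, 2.55]. Speed limits (rad/s): [2.57, 2.57, 3.14, 3.14, 3.14, 3.14].

### API

Orientations are given as a rotation vector (axis times angle).
In Python, from plant import bot, read_camera, models gives the robot as it stands. The module is installed in compiled form; this text tells all that it offers.
- The arm moves only by the shell command python3 -m jog 'ROWS' [OPENING]. ROWS is JSON, a list of rows, each an object with "travel": the shift along the world's x, y, z in mm, a list of three; "twist": the turn, a rotation vector about the world's x, y, z in degrees, a list of three. A call has 1 to 5 rows; each row is the pose to reach, as a shift and turn from the pose commanded when the call began; what a row does not reach only later rows make up. A row lasts 1/10 s, in which the tool goes at most 50 mm and 8.59 degrees, less where a joint would pass 70% of its speed; a pose out of reach is approached as far as the arm can. A call with a gripper value outside its range is refused whole. OPENING is the finger opening in mm, from 0 to 85.4, set as the call begins (- or left out, the last holds). The fingers move at their own pace and stop on an object; the grip force is fixed at half the most. Time passes only in rows, so rows that repeat a pose let the fingers close. It gives the time, the measured TCP pose, the force, the opening and the grip force at its end, in the units of the state.
- bot.get_state(): the state, without advancing time (a new reading comes with each control period).
- read_camera(name): name is "side" or "top"; returns a dict with "image" (384x512x3 uint8, red, green, blue), "K" (3x3 intrinsics, pixels), "rvec" (rotation vector, rad) and "tvec" (3), from world to camera coordinates, as OpenCV has them. Camera axes: x right, y down, z forward; pixel columns grow to the right and rows downward; lengths in m; the calibration is good to about 2 mm. A picture is of the moment at which its call begins. There is no depth.
- bot.finish_job(): hands the job in; it is judged then, once.
Trained networks look in a picture, given as the dict that the camera call returned (one of the last four; its "shot" number tells which), for a name from the list of things; names that differ only in an ending like _2 or _b are one class to them, and where a whole thing is asked for, a point or a joint stands for the part that bears it (a point fixed in the world has none). Each returns a list of dicts, best first, with "conf" (0 to 1); they miss things now and then, are a little off and sometimes report something else, mostly with a low value. They report only what shows in the picture. A call takes as long as a camera call.
- models.search_frame(name, picture): "box" ([left, top, right, bottom] in pixels, round what is visible of it).
- models.masks_of(name, picture): "pixels" (384x512 bool, what is visible of it) and "box" ([left, top, right, bottom] in pixels, round what is visible of it).
- models.landmark_of(name, picture): "uv" ([column, row] in pixels: a listed point, or the origin of a listed thing).
The state is a dict: "time": time; "joints": joint angles; "qvel": joint speeds; "effort": joint torques, N m; "tool_pos": TCP position; "orientation": TCP orientation; "ft_force": force on the tool from outside, world axes, zero at the start; "moment": the same for the moment, N m; "finger_gap": finger opening in m; "grasp_force": force on a finger pad.
Only numpy, scipy, OpenCV 4.12 (cv2) and the standard library are available. Lean on these libraries where they do the work, as an engineer would, in place of code of your own. Each camera call takes 0.05 s, during which the arm holds its last target. There are 200 camera calls.

## Working session

There is one attempt and no reset: what is moved stays moved. The work goes in short steps, Python scripts to look and compute and a shell command to move; the robot and the scene stay as the last step left them, time stands still between calls to the robot, and variables do not carry over. Pictures are saved under pics/ and viewed, at most 10 in all, crops included, and the job is handed in when it is done.

```bash
mkdir -p pics
cat > h.py <<'E'
import numpy as np,cv2
from plant import bot,read_camera,models
def ray(p,uv):
    R=cv2.Rodrigues(np.array(p["rvec"],float))[0];t=np.array(p["tvec"],float).ravel()
    d=R.T@np.linalg.inv(p["K"])@np.array([uv[0],uv[1],1.]);return -R.T@t,d/np.linalg.norm(d)
def onz(p,uv,z):
    c,d=ray(p,uv);return c+d*(z-c[2])/d[2]
def proj(p,X):
    return cv2.projectPoints(np.array(X,float).reshape(-1,1,3),np.array(p["rvec"],float),np.array(p["tvec"],float),np.array(p["K"],float),None)[0].reshape(-1,2)
def tri(obs):
    A=np.zeros((3,3));b=np.zeros(3)
    for p,uv in obs:
        c,d=ray(p,uv);M=np.eye(3)-np.outer(d,d);A+=M;b+=M@c
    return np.linalg.solve(A,b)
E
python3 - <<'E'
from h import *
np.set_printoptions(precision=4,suppress=True)
P={n:read_camera(n) for n in("side","top")}
for n,p in P.items():
    cv2.imwrite(f"pics/{n}0.png",p["image"][:,:,::-1]); print(n,ray(p,(256,192)))
for k in "scanner stage catch_left_top catch_right_top hood_handle hood_hinge slide_carrier_centre press_pad_a press_pad_b rack dish_carrier_centre narrow_carrier_centre oil_bottle canister".split():
    o={n:models.landmark_of(k,p)[:2] for n,p in P.items()}
    print(k,[(n,[(np.round(d["uv"],1).tolist(),round(d["conf"],2)) for d in v]) for n,v in o.items()], tri([(P[n],v[0]["uv"]) for n,v in o.items()]) if all(o.values()) else "")
print(bot.get_state()["orientation"],bot.get_state()["finger_gap"])
E
```

```text
side (array([0.2244, 1.202 , 0.5359]), array([ 0.2508, -0.9003, -0.3558]))
top (array([0.4621, 0.1031, 1.1184]), array([ 0.0343, -0.0006, -0.9994]))
scanner [('side', [([267.0, 187.1], 0.94)]), ('top', [([348.2, 170.0], 0.96)])] [ 0.5677 -0.1636  0.0167]
stage [('side', [([269.9, 172.0], 0.97)]), ('top', [([391.5, 178.3], 0.17)])] [ 0.5645 -0.2783  0.033 ]
catch_left_top [('side', [([260.1, 167.0], 0.73)]), ('top', [([353.4, 214.7], 0.75), ([329.5, 161.3], 0.62)])] [ 0.509  -0.1337  0.1082]
catch_right_top [('side', [([280.6, 156.4], 0.95)]), ('top', [([390.5, 175.6], 0.83)])] [ 0.5448 -0.2582  0.0972]
hood_handle [('side', [([303.9, 166.0], 0.57), ([210.0, 258.7], 0.28)]), ('top', [([352.5, 214.3], 0.76)])] [ 0.4429 -0.1547  0.1016]
hood_hinge [('side', []), ('top', [([160.6, 207.0], 0.4)])] 
slide_carrier_centre [('side', [([210.2, 257.1], 0.76)]), ('top', [([162.0, 166.9], 0.59)])] [0.5649 0.3697 0.0421]
press_pad_a [('side', [([222.5, 251.3], 0.75), ([203.3, 269.4], 0.65)]), ('top', [([176.4, 172.6], 0.61), ([146.3, 166.5], 0.52)])] [0.55   0.3295 0.0374]
press_pad_b [('side', [([222.5, 251.3], 0.75), ([203.3, 269.4], 0.65)]), ('top', [([176.4, 172.6], 0.61), ([146.3, 166.5], 0.52)])] [0.55   0.3295 0.0374]
rack [('side', [([234.2, 273.5], 0.89), ([231.1, 263.1], 0.64)]), ('top', [([165.7, 188.9], 0.62)])] [0.5074 0.3667 0.0062]
dish_carrier_centre [('side', [([232.5, 260.3], 0.58), ([267.7, 185.0], 0.55)]), ('top', [([161.3, 186.1], 0.86)])] [0.5114 0.3704 0.0413]
narrow_carrier_centre [('side', [([258.1, 261.9], 0.89)]), ('top', [([160.8, 207.6], 0.77), ([349.6, 170.3], 0.54)])] [0.4521 0.3692 0.0446]
oil_bottle [('side', [([195.1, 229.1], 0.51)]), ('top', [([235.2, 127.9], 0.53)])] [0.6878 0.1672 0.0033]
canister [('side', [([302.3, 236.6], 0.71)]), ('top', [([246.6, 225.1], 0.73)])] [ 0.4004  0.1277 -0.0055]
[ 0.5235  3.0977 -0.    ] 0.08516941659232095
```

View pics/top0.png

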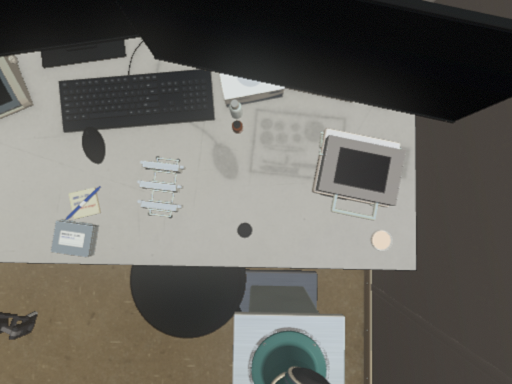

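View pics/side0.png

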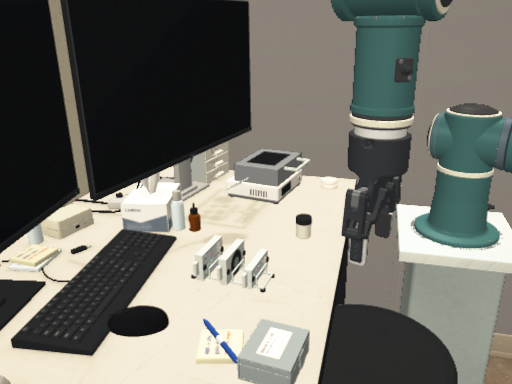

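The top view shows the scanner around (360,170), its handle bar from about (334,212) to (378,217), and the rack at (160,187) with the two-slide carrier in the far slot (162,167). The side view shows the slide faces turned toward the robot. I'll zoom in for sizing and orientation.

Run:
```python
from h import *
a=cv2.imread("pics/top0.png");b=cv2.imread("pics/side0.png")
f=lambda i,x,y,w,h,s:cv2.resize(i[y:y+h,x:x+w],(w*s,h*s),interpolation=cv2.INTER_CUBIC)
A=f(a,305,120,110,110,3);B=f(b,220,140,110,110,3);C=f(a,125,145,110,80,3);D=f(b,180,225,110,80,3)
cv2.imwrite("pics/crop0.png",np.vstack([np.hstack([A,B]),np.hstack([C,D])]))
p=read_camera("top");q=read_camera("side")
for k in("hood_handle","slide_carrier_centre","dish_carrier_centre","hood","scanner","rack"):
  for n,pp in(("top",p),("side",q)):
    for m in models.masks_of(k,pp)[:1]:
        r=cv2.minAreaRect(np.argwhere(m["pixels"])[:,::-1].astype(np.float32));print(k,n,round(m["conf"],2),np.round(cv2.boxPoints(r),1).tolist(),np.round(m["box"]))
```

```text
hood_handle top 0.83 [[310.70001220703125, 208.60000610351562], [324.6000061035156, 133.3000030517578], [406.8999938964844, 148.60000610351562], [393.0, 223.8000030517578]] [315. 132. 406. 220.]
hood_handle side 0.75 [[233.0, 180.39999389648438], [237.39999389648438, 144.5], [310.79998779296875, 153.39999389648438], [306.3999938964844, 189.3000030517578]] [233. 149. 309. 186.]
slide_carrier_centre top 0.85 [[141.1999969482422, 167.6999969482422], [142.1999969482422, 160.5], [184.39999389648438, 166.5], [183.3000030517578, 173.8000030517578]] [140. 160. 187. 173.]
slide_carrier_centre side 0.8 [[184.5, 265.8999938964844], [215.3000030517578, 231.6999969482422], [232.8000030517578, 247.39999389648438], [202.0, 281.70001220703125]] [194. 235. 224. 280.]
dish_carrier_centre top 0.5 [[137.5, 187.60000610351562], [138.1999969482422, 180.0], [180.39999389648438, 183.89999389648438], [179.6999969482422, 191.5]] [139. 182. 180. 192.]
dish_carrier_centre side 0.78 [[210.8000030517578, 278.3999938964844], [232.60000610351562, 234.8000030517578], [252.1999969482422, 244.60000610351562], [230.399
[... 455 characters left out ...]
.3999938964844, 207.8000030517578], [321.8999938964844, 126.19999694824219], [408.20001220703125, 142.5], [392.79998779296875, 224.10000610351562]] [309. 128. 406. 222.]
scanner side 0.78 [[224.1999969482422, 195.0], [232.0, 141.89999389648438], [310.1000061035156, 153.39999389648438], [302.3999938964844, 206.39999389648438]] [226. 145. 314. 203.]
rack top 0.89 [[146.8000030517578, 214.5], [155.39999389648438, 155.5], [180.3000030517578, 159.10000610351562], [171.6999969482422, 218.1999969482422]] [148. 158. 182. 217.]
rack side 0.78 [[208.3000030517578, 276.79998779296875], [214.0, 253.5], [274.8999938964844, 268.3999938964844], [269.1000061035156, 291.79998779296875]] [205. 265. 275. 292.]
```

View pics/crop0.png

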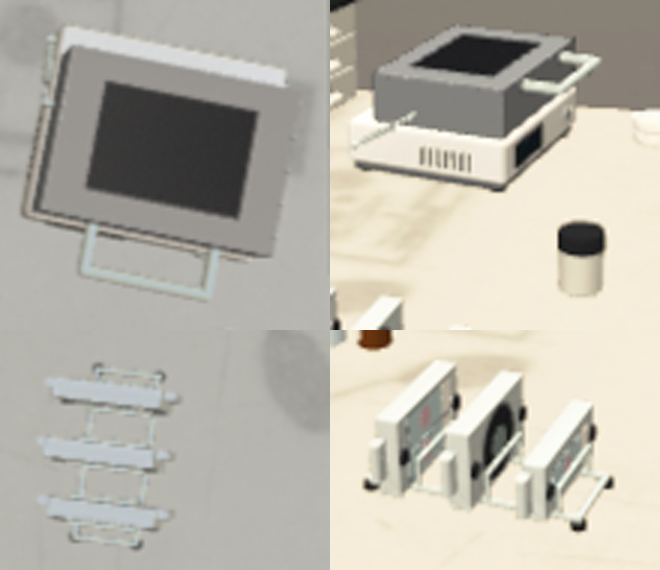

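The crop shows the handle bar ends at full-image (333.3,211) and (375.7,218.3). The hood top corners are (329,135.7), (402.7,150), (319,192.3) and (395.7,205.7). The slide carrier is in the far slot with its face toward the robot.

Run:
```python
from h import *
np.set_printoptions(precision=4,suppress=True)
p=read_camera("top");q=read_camera("side")
C=[onz(p,u,.115) for u in((329,135.7),(402.7,150),(319,192.3),(395.7,205.7))]
print("hood centre",np.mean(C,0),"edges",[ (np.linalg.norm(C[i]-C[j]),np.degrees(np.arctan2(*(C[i]-C[j])[:2]))) for i,j in((0,1),(2,3))],[np.linalg.norm(C[i]-C[j]) for i,j in((0,2),(1,3))])
H=[onz(p,u,.106) for u in((333.3,211),(375.7,218.3))];print("handle",np.mean(H,0),np.linalg.norm(H[0]-H[1]),np.degrees(np.arctan2(*(H[0]-H[1])[:2])))
# side: handle bar ends crop -> full
S=[(220+(525-330)/3,140+87/3),(220+(597-330)/3,140+62/3)];print("handle side",S,[onz(q,s,.106) for s in S], proj(q,np.mean(H,0)))
for k in("slide_carrier_centre","dish_carrier_centre","narrow_carrier_centre"):
    u=models.landmark_of(k,p)[0]["uv"];v=models.landmark_of(k,q)[0]["uv"];print(k,u,onz(p,u,.041),tri([(p,u),(q,v)]))
print("top edge ends",[onz(p,u,.072) for u in((140,161),(184,167),(144.2+1,163),(160,166))])
pa=models.landmark_of("press_pad_a",p);print([(d["uv"],d["conf"],onz(p,d["uv"],.041)) for d in pa])
r=models.landmark_of("rack",p)[0]["uv"];print("rack",onz(p,r,0))
```

```text
hood centre [ 0.5577 -0.175   0.115 ] edges [(np.float64(0.1984788756289511), np.float64(10.010417358996134)), (np.float64(0.20408272028944968), np.float64(8.85081180038728))] [np.float64(0.15278549673573177), np.float64(0.148811118063208)]
handle [ 0.4418 -0.159   0.106 ] 0.11350694947608085 8.68880961130563
handle side [(285.0, 169.0), (309.0, 160.66666666666666)] [array([ 0.4926, -0.098 ,  0.106 ]), array([ 0.4344, -0.2015,  0.106 ])] [[304.586  164.3171]]
slide_carrier_centre [165.2, 167.1] [0.5648 0.361  0.041 ] [0.5692 0.3621 0.0433]
dish_carrier_centre [157.6, 188.6] [0.5034 0.3804 0.041 ] [0.5089 0.3819 0.0419]
narrow_carrier_centre [161.7, 207.0] [0.4518 0.3671 0.041 ] [0.4535 0.3683 0.0382]
top edge ends [array([0.5774, 0.4235, 0.072 ]), array([0.5631, 0.3019, 0.072 ]), array([0.5721, 0.409 , 0.072 ]), array([0.5646, 0.368 , 0.072 ])]
[([178.5, 174.2], 0.91, array([0.5453, 0.3227, 0.041 ])), ([144.6, 170.0], 0.78, array([0.5554, 0.419 , 0.041 ]))]Traceback (most recent call last):
  File "<stdin>", line 13, in <module>
IndexError: list index out of range
```

```bash
python3 -m jog '[{"travel":[20,-35,0],"twist":[0,0,-4]},{"travel":[42,-78,0],"twist":[0,0,-8]},{"travel":[63,-117,0],"twist":[0,0,-12]},{"travel":[84,-156,0],"twist":[0,0,-16]},{"travel":[104,-194,0],"twist":[0,0,-20]}]' 50
python3 -m jog '[{"travel":[20,-39,0],"twist":[0,0,-4]},{"travel":[42,-78,0],"twist":[0,0,-8]},{"travel":[63,-117,0],"twist":[0,0,-12]},{"travel":[84,-156,0],"twist":[0,0,-16]},{"travel":[104,-194,0],"twist":[0,0,-20]}]'
python3 -m jog '[{"travel":[1,-40,0],"twist":[0,0,-4]},{"travel":[2,-82,0],"twist":[0,0,-8]},{"travel":[3,-123,0],"twist":[0,0,-12]},{"travel":[4,-164,0],"twist":[0,0,-16]},{"travel":[5,-205,0],"twist":[0,0,-20]}]'
python3 -m jog '[{"travel":[1,-40,0],"twist":[0,0,-4]},{"travel":[3,-82,0],"twist":[0,0,-8]},{"travel":[4,-123,0],"twist":[0,0,-12]},{"travel":[5,-164,0],"twist":[0,0,-16]},{"travel":[6,-203,0],"twist":[0,0,-20]}]'
python3 -m jog '[{"travel":[0,0,0],"twist":[0,0,0]},{"travel":[0,0,-20],"twist":[0,0,0]},{"travel":[0,0,-50],"twist":[0,0,0]},{"travel":[0,0,-65],"twist":[0,0,0]},{"travel":[0,0,-65],"twist":[0,0,0]}]'
```

```text
time: 3.2
tool_pos: [0.3264, 0.4419, 0.2315]
orientation: [1.057, 2.958, 0.001]
ft_force: [0.7, 0.3, 0.4]
finger_gap: 0.0496
grasp_force: 0.0
time: 3.7
tool_pos: [0.4305, 0.2478, 0.2316]
orientation: [1.555, 2.729, 0.001]
ft_force: [0.9, 1.1, -0.0]
finger_gap: 0.0502
grasp_force: 0.0
time: 4.2
tool_pos: [0.4346, 0.0429, 0.2316]
orientation: [2.005, 2.418, 0.001]
ft_force: [0.7, -0.3, 0.1]
finger_gap: 0.0498
grasp_force: 0.0
time: 4.7
tool_pos: [0.4406, -0.1604, 0.2317]
orientation: [2.395, 2.032, 0.001]
ft_force: [0.3, 0.3, -0.0]
finger_gap: 0.05
grasp_force: 0.0
time: 5.2
tool_pos: [0.4387, -0.1569, 0.1636]
orientation: [-2.387, -2.034, 0.004]
ft_force: [-0.1, -0.2, 0.2]
finger_gap: 0.05
grasp_force: 0.0
```

```bash
python3 -m jog '[{"travel":[1,-1,0],"twist":[0,0,0]},{"travel":[2,-1,-10],"twist":[0,0,0]},{"travel":[2,-1,-30],"twist":[0,0,0]},{"travel":[2,-1,-30],"twist":[0,0,0]}]' 36
python3 - <<'E'
from h import *
a=read_camera("side")["image"][110:260,220:370,::-1];b=read_camera("top")["image"][110:260,280:430,::-1]
cv2.imwrite("pics/h1.png",cv2.resize(np.hstack([a,b]),(800,400),interpolation=cv2.INTER_CUBIC))
E
```

```text
time: 5.6
tool_pos: [0.4416, -0.1588, 0.1346]
orientation: [-2.39, -2.035, 0.002]
ft_force: [-0.7, -0.8, -0.9]
finger_gap: 0.0362
grasp_force: 0.0
```

View pics/h1.png

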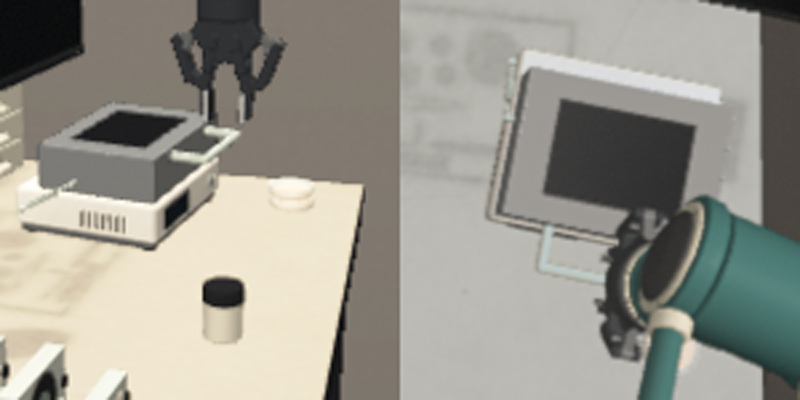

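The fingers straddle the bar in both views: the side crop has the fingers at (207,108) and (245,108), with the bar from (200,160) to (238,132).

```bash
python3 -m jog '[{"travel":[0,0,-15],"twist":[0,0,0]},{"travel":[0,0,-30],"twist":[0,0,0]},{"travel":[0,0,-46],"twist":[0,0,0]},{"travel":[0,0,-46],"twist":[0,0,0]}]' 36
python3 -m jog '[{"travel":[0,0,0],"twist":[0,0,0]},{"travel":[0,0,0],"twist":[0,0,0]},{"travel":[0,0,0],"twist":[0,0,0]},{"travel":[0,0,0],"twist":[0,0,0]},{"travel":[0,0,0],"twist":[0,0,0]}]' 0
python3 - <<'E'
import numpy as np
r=.203;f0=np.arctan2(46,198)
for t in np.arange(.1,1.45,.1):
    d=-r*(np.cos(f0+t)-np.cos(f0));print(round(t,1),np.round(1000*np.array([d*.987,-d*.16,r*(np.sin(f0+t)-np.sin(f0))])))
E
```

```text
time: 6.1
tool_pos: [0.4419, -0.1591, 0.0894]
orientation: [-2.39, -2.035, 0.002]
ft_force: [-0.1, -0.4, 0.3]
finger_gap: 0.0358
grasp_force: 0.0
time: 6.6
tool_pos: [0.4441, -0.16, 0.0918]
orientation: [2.391, 2.034, 0.002]
ft_force: [0.0, -0.2, 6.1]
finger_gap: 0.0091
grasp_force: 58.8
0.1 [ 6. -1. 20.]
0.2 [13. -2. 38.]
0.3 [22. -4. 56.]
0.4 [33. -5. 73.]
0.5 [46. -7. 89.]
0.6 [ 60. -10. 104.]
0.7 [ 75. -12. 117.]
0.8 [ 92. -15. 128.]
0.9 [109. -18. 138.]
1.0 [128. -21. 145.]
1.1 [147. -24. 151.]
1.2 [167. -27. 155.]
1.3 [187. -30. 157.]
1.4 [207. -34. 157.]
```

```bash
python3 -m jog '[{"travel":[0,0,0],"twist":[0,0,0]},{"travel":[0,0,0],"twist":[0,0,0]},{"travel":[2,0,-7],"twist":[0,0,0]},{"travel":[2,0,-7],"twist":[0,0,0]}]' 30
python3 -m jog '[{"travel":[0,0,0],"twist":[0,0,0]},{"travel":[0,0,0],"twist":[0,0,0]},{"travel":[0,0,0],"twist":[0,0,0]},{"travel":[0,0,0],"twist":[0,0,0]},{"travel":[0,0,0],"twist":[0,0,0]}]' 0
```

```text
time: 7.0
tool_pos: [0.4439, -0.1591, 0.0819]
orientation: [-2.39, -2.035, 0.002]
ft_force: [0.0, 0.2, -0.4]
finger_gap: 0.0302
grasp_force: 0.0
time: 7.5
tool_pos: [0.4442, -0.1593, 0.0829]
orientation: [-2.392, -2.035, 0.001]
ft_force: [-0.7, -0.0, -2.8]
finger_gap: 0.0091
grasp_force: 58.3
```

```bash
python3 -m jog '[{"travel":[2,0,8],"twist":[0,0,0]},{"travel":[6,-1,20],"twist":[0,0,0]},{"travel":[9,-1,29],"twist":[0,0,0]},{"travel":[13,-2,38],"twist":[0,0,0]},{"travel":[22,-4,56],"twist":[0,0,0]}]'
python3 -m jog '[{"travel":[11,-1,17],"twist":[0,0,0]},{"travel":[24,-3,33],"twist":[0,0,0]},{"travel":[38,-6,48],"twist":[0,0,0]},{"travel":[53,-8,61],"twist":[0,0,0]},{"travel":[70,-11,72],"twist":[0,0,0]}]'
```

```text
time: 8.0
tool_pos: [0.4652, -0.1631, 0.1389]
orientation: [-2.39, -2.034, 0.003]
ft_force: [-1.2, -2.0, -5.4]
finger_gap: 0.0092
grasp_force: 58.1
time: 8.5
tool_pos: [0.5363, -0.1762, 0.2149]
orientation: [2.391, 2.036, -0.005]
ft_force: [-10.9, -5.5, 11.7]
finger_gap: 0.009
grasp_force: 59.3
```

```bash
python3 -m jog '[{"travel":[15,-3,12],"twist":[0,0,0]},{"travel":[33,-6,21],"twist":[0,0,0]},{"travel":[52,-9,27],"twist":[0,0,0]},{"travel":[72,-12,31],"twist":[0,0,0]},{"travel":[87,-14,32],"twist":[0,0,0]}]'
python3 -m jog '[{"travel":[0,0,0],"twist":[0,0,0]},{"travel":[0,0,0],"twist":[0,0,0]},{"travel":[0,0,0],"twist":[0,0,0]}]' 34
python3 -m jog '[{"travel":[0,0,20],"twist":[0,0,0]},{"travel":[0,0,45],"twist":[0,0,0]},{"travel":[0,0,70],"twist":[0,0,0]},{"travel":[-40,6,70],"twist":[0,0,0]},{"travel":[-80,12,70],"twist":[0,0,0]}]'
python3 -m jog '[{"travel":[-40,40,0],"twist":[0,0,0]},{"travel":[-40,80,0],"twist":[0,0,0]},{"travel":[-40,125,0],"twist":[0,0,0]},{"travel":[-40,170,0],"twist":[0,0,0]},{"travel":[-40,210,-20],"twist":[0,0,0]}]'
python3 - <<'E'
from h import *
a=read_camera("side")["image"][60:210,190:340,::-1];b=read_camera("top")["image"][80:230,290:440,::-1]
cv2.imwrite("pics/h2.png",cv2.resize(np.hstack([a,b]),(800,400),interpolation=cv2.INTER_CUBIC))
E
```

```text
time: 9.0
tool_pos: [0.6254, -0.1926, 0.2457]
orientation: [2.387, 2.031, -0.005]
ft_force: [-3.4, -12.6, 0.9]
finger_gap: 0.0088
grasp_force: 59.3
time: 9.3
tool_pos: [0.6248, -0.1882, 0.2448]
orientation: [2.39, 2.036, 0.004]
ft_force: [1.4, -1.1, 1.3]
finger_gap: 0.0339
grasp_force: 0.8
time: 9.8
tool_pos: [0.5436, -0.1757, 0.3145]
orientation: [2.39, 2.037, 0.002]
ft_force: [-0.1, 0.2, 0.6]
finger_gap: 0.0339
grasp_force: 0.0
time: 10.3
tool_pos: [0.5045, 0.0361, 0.2969]
orientation: [2.389, 2.035, 0.01]
ft_force: [1.3, 0.3, 0.3]
finger_gap: 0.0339
grasp_force: 0.0
```

View pics/h2.png

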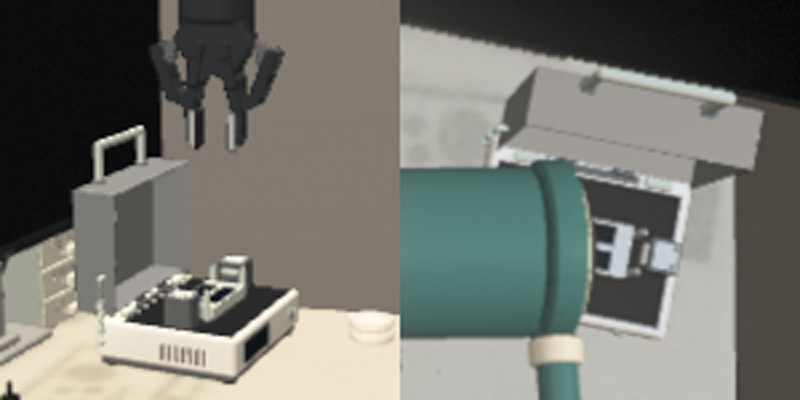

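The hood stands open, with its handle up at side crop (120,150). The stage and both catches are visible. Next is the carrier, and I'll measure the stage on the way, once the arm has cleared it.

```bash
python3 -m jog '[{"travel":[8,40,0],"twist":[0,0,0]},{"travel":[16,85,0],"twist":[0,0,1]},{"travel":[24,130,0],"twist":[0,0,1.5]},{"travel":[32,175,-10],"twist":[0,0,2]},{"travel":[40,220,-20],"twist":[0,0,2.6]}]' 42
python3 -m jog '[{"travel":[8,40,-20],"twist":[0,0,0]},{"travel":[16,80,-50],"twist":[0,0,0]},{"travel":[22,107,-80],"twist":[0,0,0]},{"travel":[22,108,-110],"twist":[0,0,0]},{"travel":[22,108,-165],"twist":[0,0,0]}]'
python3 -m jog '[{"travel":[0,0,0],"twist":[0,0,0]},{"travel":[0,0,0],"twist":[0,0,0]}]'
python3 - <<'E'
from h import *
np.set_printoptions(precision=4,suppress=True)
p=read_camera("top");q=read_camera("side")
cv2.imwrite("pics/t3.png",p["image"][:,:,::-1]);cv2.imwrite("pics/s3.png",q["image"][:,:,::-1])
for k,z in(("stage",.074),("catch_left_top",.096),("catch_right_top",.096),("hood_hinge",.06),("slide_carrier_centre",.041)):
    o=[models.landmark_of(k,x) for x in(p,q)]
    print(k,[[(np.round(d["uv"],1).tolist(),round(d["conf"],2),onz(x,d["uv"],z)[:2]) for d in l[:2]] for x,l in zip((p,q),o)])
    if all(o):print(tri([(p,o[0][0]["uv"]),(q,o[1][0]["uv"])]))
a=p["image"][140:215,315:415,::-1];b=q["image"][225:300,170:270,::-1]
cv2.imwrite("pics/c3.png",np.vstack([cv2.resize(i,None,fx=4,fy=4,interpolation=cv2.INTER_CUBIC) for i in(a,b)])[:600])
E
```

```text
time: 10.9
tool_pos: [0.5439, 0.2549, 0.2741]
orientation: [2.345, 2.091, 0.002]
ft_force: [-0.1, -0.8, -0.2]
finger_gap: 0.0422
grasp_force: 0.0
time: 11.4
tool_pos: [0.5681, 0.3638, 0.1158]
orientation: [2.343, 2.092, 0.011]
ft_force: [1.4, -0.4, 0.6]
finger_gap: 0.042
grasp_force: 0.0
time: 11.6
tool_pos: [0.5648, 0.3605, 0.1126]
orientation: [-2.345, -2.09, 0.006]
ft_force: [1.2, 0.4, 0.5]
finger_gap: 0.0419
grasp_force: 0.0
stage [[([362.4, 168.7], 0.81, array([ 0.5674, -0.1886]))], [([267.9, 170.8], 0.97, array([ 0.5632, -0.1636])), ([219.6, 246.6], 0.52, array([0.5393, 0.3747]))]]
[ 0.5692 -0.191   0.0648]
catch_left_top [[([331.1, 163.0], 0.64, array([ 0.579 , -0.0981]))], [([262.5, 171.4], 0.62, array([ 0.562 , -0.0891]))]]
[ 0.5724 -0.1005  0.092 ]
catch_right_top [[([393.0, 177.4], 0.62, array([ 0.5433, -0.2647])), ([349.3, 172.2], 0.25, array([ 0.5551, -0.1472]))], [([275.5, 158.0], 0.84, array([ 0.5553, -0.2401]))]]
[ 0.5522 -0.2653  0.0889]
hood_hinge [[([355.3, 146.2], 0.68, array([ 0.6316, -0.1725]))], [([246.4, 171.4], 0.94, array([ 0.6426, -0.1827]))]]
[ 0.6348 -0.1705  0.0642]
slide_carrier_centre [[([163.5, 162.3], 0.63, array([0.5783, 0.3662]))], [([211.7, 258.7], 0.61, array([0.5596, 0.374 ]))]]
[0.5714 0.365  0.0357]
```

View pics/c3.png

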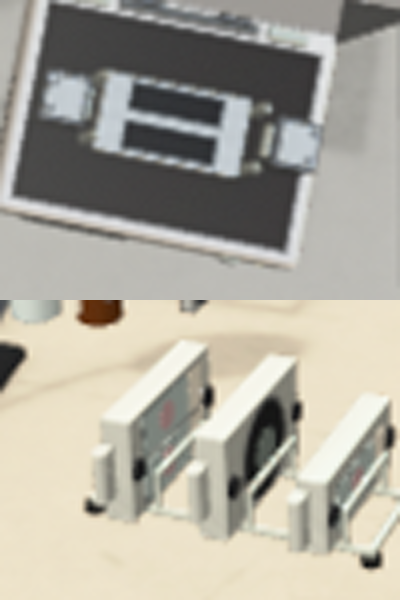

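The top crop shows the stage plate centre near full (358.5,171), with catches at (332,164) and (389,176). The side crop shows the carriers undisturbed. I'll descend and grip.

```bash
python3 -m jog '[{"travel":[2,3,-20],"twist":[0,0,0]},{"travel":[2,3,-45],"twist":[0,0,0]},{"travel":[2,3,-70],"twist":[0,0,0]},{"travel":[2,3,-70],"twist":[0,0,0]}]'
python3 -m jog '[{"travel":[0,0,0],"twist":[0,0,0]},{"travel":[0,0,0],"twist":[0,0,0]},{"travel":[0,0,0],"twist":[0,0,0]},{"travel":[0,0,0],"twist":[0,0,0]},{"travel":[0,0,0],"twist":[0,0,0]}]' 0
python3 - <<'E'
from h import *
p=read_camera("top");q=read_camera("side");s=bot.get_state();print(s["tool_pos"],s["moment"])
a=p["image"][130:230,110:230,::-1];b=q["image"][180:300,170:290,::-1]
cv2.imwrite("pics/c4.png",np.hstack([cv2.resize(i,(400,400),interpolation=cv2.INTER_CUBIC) for i in(a,b)]))
E
```

```text
time: 12.6
tool_pos: [0.5644, 0.3626, 0.0386]
orientation: [-2.344, -2.089, 0.013]
ft_force: [-0.5, -0.5, -0.4]
finger_gap: 0.0422
grasp_force: 0.0
time: 13.1
tool_pos: [0.5682, 0.365, 0.0444]
orientation: [2.345, 2.09, 0.002]
ft_force: [-2.3, 0.3, 2.1]
finger_gap: 0.0172
grasp_force: 61.0
[0.56821593 0.36498471 0.04439386] [0.09108668 0.40800064 0.07166655]
```

```bash
python3 -m jog '[{"travel":[0,0,8],"twist":[0,0,0]},{"travel":[0,0,22],"twist":[0,0,0]},{"travel":[0,0,38],"twist":[0,0,0]},{"travel":[0,0,55],"twist":[0,0,0]},{"travel":[-3,-15,60],"twist":[0,0,0]}]'
python3 -m jog '[{"travel":[-4,-25,0],"twist":[0,0,0]},{"travel":[-9,-55,0],"twist":[0,0,0]},{"travel":[-14,-90,0],"twist":[0,0,0]},{"travel":[-19,-125,0],"twist":[0,0,-1]},{"travel":[-24,-160,0],"twist":[0,0,-1.5]}]'
python3 -m jog '[{"travel":[-6,-35,0],"twist":[0,0,-0.5]},{"travel":[-12,-70,0],"twist":[0,0,-1]},{"travel":[-17,-105,-10],"twist":[0,0,-1.1]},{"travel":[-21,-130,-30],"twist":[0,0,-1.1]},{"travel":[-21,-140,-50],"twist":[0,0,-1.1]}]'
python3 -m jog '[{"travel":[0,0,0],"twist":[0,0,0]},{"travel":[0,0,0],"twist":[0,0,0]},{"travel":[0,0,-8],"twist":[0,0,0]},{"travel":[0,0,-14],"twist":[0,0,0]},{"travel":[0,0,-14],"twist":[0,0,0]}]'
python3 - <<'E'
from h import *
p=read_camera("top");q=read_camera("side");s=bot.get_state();print(s["tool_pos"],s["ft_force"],s["moment"])
a=p["image"][110:230,200:320,::-1];b=q["image"][130:250,200:320,::-1]
cv2.imwrite("pics/c5.png",np.hstack([cv2.resize(i,(400,400),interpolation=cv2.INTER_CUBIC) for i in(a,b)]))
E
```

```text
time: 13.7
tool_pos: [0.5673, 0.3517, 0.1078]
orientation: [2.343, 2.091, 0.012]
ft_force: [0.5, 0.4, -1.1]
finger_gap: 0.017
grasp_force: 60.6
time: 14.2
tool_pos: [0.54, 0.1873, 0.1037]
orientation: [2.372, 2.059, 0.0]
ft_force: [1.1, 0.1, -1.2]
finger_gap: 0.017
grasp_force: 60.6
time: 14.7
tool_pos: [0.519, 0.0465, 0.0537]
orientation: [2.393, 2.033, 0.001]
ft_force: [0.4, -0.6, -1.6]
finger_gap: 0.0169
grasp_force: 60.6
time: 15.2
tool_pos: [0.5193, 0.0501, 0.0387]
orientation: [-2.39, -2.037, 0.001]
ft_force: [-0.1, 0.4, -0.7]
finger_gap: 0.017
grasp_force: 60.5
[0.5197114  0.0500204  0.03918729] [-0.05302132  0.40411665 -1.99086536] [0.01413236 0.03254028 0.03351988]
```

View pics/c5.png

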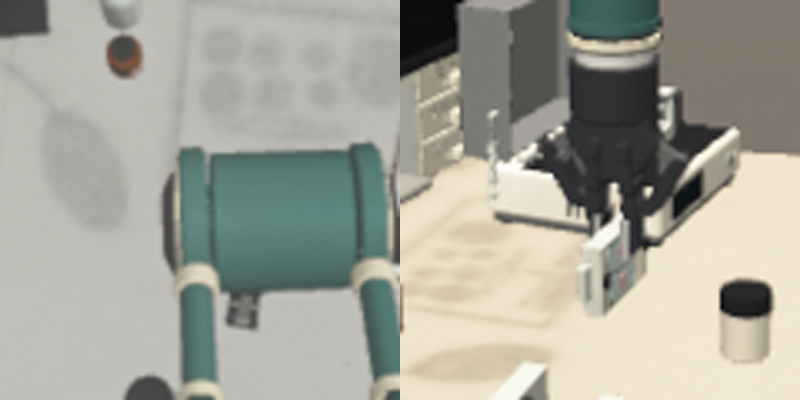

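```bash
python3 -m jog '[{"travel":[0,0,-2],"twist":[0,0,0]},{"travel":[0,0,-4],"twist":[0,0,0]},{"travel":[0,0,-5],"twist":[0,0,0]},{"travel":[0,0,-5],"twist":[0,0,0]}]'
python3 -m jog '[{"travel":[0,0,0],"twist":[0,0,0]},{"travel":[0,0,0],"twist":[0,0,0]},{"travel":[0,0,0],"twist":[0,0,0]}]' 40
python3 -m jog '[{"travel":[0,0,15],"twist":[0,0,0]},{"travel":[0,0,40],"twist":[0,0,0]},{"travel":[0,0,70],"twist":[0,0,0]},{"travel":[-30,5,70],"twist":[0,0,0]},{"travel":[-60,10,70],"twist":[0,0,0]}]'
python3 -m jog '[{"travel":[0,0,0],"twist":[0,0,0]},{"travel":[0,0,-20],"twist":[0,0,0]},{"travel":[0,0,-45],"twist":[0,0,0]},{"travel":[0,0,-50],"twist":[0,0,0]},{"travel":[0,0,-50],"twist":[0,0,0]}]' 0
```

```text
time: 15.7
tool_pos: [0.5199, 0.0496, 0.0345]
orientation: [-2.392, -2.036, -0.0]
ft_force: [-1.2, 0.1, 1.9]
finger_gap: 0.0171
grasp_force: 60.9
time: 16.0
tool_pos: [0.52, 0.0495, 0.0344]
orientation: [2.392, 2.036, 0.0]
ft_force: [0.6, 0.3, 0.4]
finger_gap: 0.04
grasp_force: 0.0
time: 16.5
tool_pos: [0.4611, 0.0596, 0.106]
orientation: [2.391, 2.034, 0.005]
ft_force: [-0.8, -0.6, -0.1]
finger_gap: 0.0402
grasp_force: 0.0
time: 17.0
tool_pos: [0.4591, 0.0594, 0.0534]
orientation: [-2.391, -2.036, 0.003]
ft_force: [0.0, 0.6, 0.7]
finger_gap: -0.0
grasp_force: 0.0
```

```bash
python3 -m jog '[{"travel":[20,-3,0],"twist":[0,0,0]},{"travel":[32,-5,0],"twist":[0,0,0]},{"travel":[40,-6,0],"twist":[0,0,0]},{"travel":[48,-8,0],"twist":[0,0,0]},{"travel":[56,-9,0],"twist":[0,0,0]}]'
python3 -m jog '[{"travel":[6,-1,0],"twist":[0,0,0]},{"travel":[12,-2,0],"twist":[0,0,0]},{"travel":[17,-3,0],"twist":[0,0,0]},{"travel":[17,-3,0],"twist":[0,0,0]},{"travel":[17,-3,0],"twist":[0,0,0]}]'
python3 -m jog '[{"travel":[0,0,40],"twist":[0,0,0]},{"travel":[-40,0,80],"twist":[0,0,0]},{"travel":[-90,35,100],"twist":[0,0,0]},{"travel":[-90,80,130],"twist":[0,0,0]},{"travel":[-90,130,130],"twist":[0,0,0]}]' 85
python3 -m jog '[{"travel":[-10,50,0],"twist":[0,0,0]},{"travel":[-10,95,0],"twist":[0,0,0]},{"travel":[-10,140,0],"twist":[0,0,0]}]' 85
python3 - <<'E'
from h import *
np.set_printoptions(precision=4,suppress=True)
p=read_camera("top");q=read_camera("side")
cv2.imwrite("pics/t6.png",p["image"][:,:,::-1]);cv2.imwrite("pics/s6.png",q["image"][:,:,::-1])
for k,z in(("slide_carrier_centre",.009),("press_pad_a",.021),("stage",.074),("catch_left_top",.096),("catch_right_top",.096)):
    o=[models.landmark_of(k,x) for x in(p,q)]
    print(k,[[(np.round(d["uv"],1).tolist(),round(d["conf"],2),onz(x,d["uv"],z)[:2]) for d in l[:2]] for x,l in zip((p,q),o)])
m=models.masks_of("slide_carrier_centre",p)[0];print(m["conf"],cv2.minAreaRect(np.argwhere(m["pixels"])[:,::-1].astype(np.float32)))
a=p["image"][130:230,220:400,::-1];b=q["image"][140:260,180:320,::-1]
cv2.imwrite("pics/c6.png",np.vstack([cv2.resize(a,(540,300),interpolation=cv2.INTER_CUBIC),cv2.resize(b,(350,300),interpolation=cv2.INTER_CUBIC)[:, :].repeat(1,0) if 0 else cv2.copyMakeBorder(cv2.resize(b,(350,300),interpolation=cv2.INTER_CUBIC),0,0,0,190,cv2.BORDER_CONSTANT)]))
E
```

```text
time: 17.5
tool_pos: [0.5193, 0.0507, 0.0574]
orientation: [2.39, 2.034, 0.007]
ft_force: [-0.2, -1.1, 10.2]
finger_gap: -0.0
grasp_force: 5.0
time: 18.0
tool_pos: [0.5319, 0.0474, 0.0537]
orientation: [-2.391, -2.036, 0.003]
ft_force: [0.2, -0.3, 0.3]
finger_gap: -0.0001
grasp_force: 0.0
time: 18.5
tool_pos: [0.4426, 0.1625, 0.1842]
orientation: [2.394, 2.032, 0.003]
ft_force: [1.9, 0.9, 0.0]
finger_gap: 0.0725
grasp_force: 0.0
time: 18.8
tool_pos: [0.4322, 0.3039, 0.1816]
orientation: [-2.391, -2.037, 0.002]
ft_force: [0.3, -0.4, -0.0]
finger_gap: 0.0849
grasp_force: 0.0
slide_carrier_centre [[([275.0, 172.0], 0.6, array([0.5595, 0.0482]))], [([251.7, 214.3], 0.95, array([0.5601, 0.0474]))]]
press_pad_a [[([260.6, 168.4], 0.81, array([0.5681, 0.0905])), ([291.0, 172.7], 0.68, array([0.5573, 0.0026]))], [([256.7, 206.1], 0.68, array([0.5544, 0.0121]))]]
stage [[([358.7, 171.1], 0.89, array([ 0.5606, -0.1784]))], [([271.7, 173.8], 0.76, array([ 0.544 , -0.1364]))]]
catch_left_top [[([328.9, 164.8], 0.94, array([ 0.574 , -0.0922]))], [([259.0, 168.7], 0.76, array([ 0.5797, -0.113 ])), ([277.2, 155.0], 0.2, array([ 0.5577, -0.2771]))]]
catch_right_top [[([391.6, 178.6], 0.96, array([ 0.54  , -0.2609])), ([259.8, 165.4], 0.25, array([0.5689, 0.0937]))], [([257.2, 264.0], 0.71, array([0.4296, 0.4649])), ([275.9, 154.7], 0.65, array([ 0.5629, -0.2798]))]]
0.75 ((276.0294494628906, 171.88235473632812), (42.6862678527832, 23.040882110595703), 14.03624439239502)
```

View pics/c6.png

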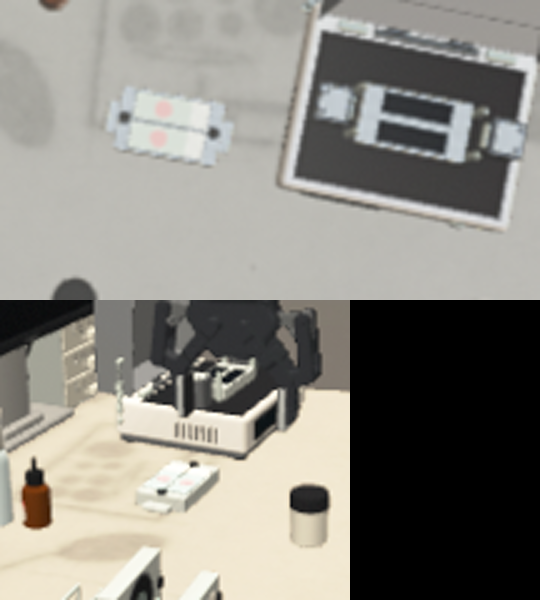

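The carrier lies slide face up, with its pads at (261.7,169) and (291,174). The catches are near (332.3,164.3) and (389.7,176.3). I'll measure both more finely from the image.

Run:
```python
from h import *
np.set_printoptions(precision=4,suppress=True)
p=read_camera("top");g=cv2.cvtColor(p["image"],cv2.COLOR_RGB2GRAY).astype(np.float32)
S=8
def up(x0,y0,x1,y1): return cv2.resize(g[y0:y1,x0:x1],None,fx=S,fy=S,interpolation=cv2.INTER_CUBIC)
def full(u,x0,y0): return (np.array(u)+.5)/S-.5+np.array([x0,y0])
x0,y0=324,150;U=up(x0,y0,398,192)
for th in(110,130,150):
    n,L,st,c=cv2.connectedComponentsWithStats((U>th).astype(np.uint8))
    print(th)
    for i in range(1,n):
        if 3000>st[i,4]/1 >0 and st[i,4]<800: continue
        r=cv2.minAreaRect(np.argwhere(L==i)[:,::-1].astype(np.float32))
        print(full(r[0],x0,y0),np.array(r[1])/S,round(r[2],1),st[i,4]/S/S,"cent",full(c[i],x0,y0))
x0,y0=252,155;U=up(x0,y0,300,190)
for th in(80,100,120):
    n,L,st,c=cv2.connectedComponentsWithStats((U<th).astype(np.uint8));print(th,[(full(c[i],x0,y0),st[i,4]/64,onz(p,full(c[i],x0,y0),.021)[:2]) for i in range(1,n)])
X=np.array([.52,.0,.1]);print("px jac per 10mm x,y",proj(p,X+[.01,0,0])-proj(p,X),proj(p,X+[0,.01,0])-proj(p,X))
```

```text
110
[386.75 170.5 ] [41.875 21.375] 90.0 368.875 cent [392.0203 172.1705]
[356.9303 170.4155] [40.0838 20.7845] 11.5 473.421875 cent [357.207  170.5522]
[331.7027 163.898 ] [12.9061 12.3411] 11.6 139.390625 cent [331.4868 163.8961]
[381.5078 174.7276] [2.9106 8.2387] 11.6 21.421875 cent [381.4666 174.7461]
130
[387.75 170.5 ] [41.875 19.375] 90.0 346.875 cent [392.2947 172.3454]
[357.2641 170.5533] [38.698  20.3212] 11.4 409.9375 cent [357.3676 170.6821]
[331.7067 163.9038] [12.2818 11.5463] 11.3 122.25 cent [331.5091 163.9026]
[381.5061 174.7513] [2.2638 7.6013] 11.6 15.453125 cent [381.4648 174.779 ]
150
[390.4375 170.5   ] [41.875 14.   ] 90.0 314.0 cent [392.6437 172.8513]
[357.5035 170.6377] [37.5094 19.8089] 11.4 331.859375 cent [357.3686 171.1716]
[331.101  163.7452] [10.3942 10.7374] 11.3 97.34375 cent [331.1006 163.7493]
80 [(array([261.0381, 168.5286]), np.float64(1.84375), array([0.5677, 0.0892])), (array([290.6278, 173.9104]), np.float64(2.09375), array([0.5538, 0.0036]))]
100 [(array([261.0208, 168.5846]), np.float64(5.484375), array([0.5676, 0.0893])), (array([290.6792, 173.9348]), np.float64(5.15625), array([0.5537, 0.0035]))]
120 [(array([261.0431, 168.594 ]), np.float64(8.546875), array([0.5676, 0.0892])), (array([290.6586, 173.9358]), np.float64(7.984375), array([0.5537, 0.0035]))]
px jac per 10mm x,y [[ 0.0475 -3.7343]] [[-3.7419 -0.0703]]
```

```bash
python3 -m jog '[{"travel":[20,-40,0],"twist":[0,0,0]},{"travel":[40,-80,0],"twist":[0,0,0]},{"travel":[60,-120,0],"twist":[0,0,0]},{"travel":[80,-160,0],"twist":[0,0,0]},{"travel":[100,-200,0],"twist":[0,0,0]}]' 85
python3 -m jog '[{"travel":[15,-30,-10],"twist":[0,0,0]},{"travel":[28,-57,-40],"twist":[0,0,0]},{"travel":[28,-57,-80],"twist":[0,0,0]},{"travel":[28,-57,-115],"twist":[0,0,0]},{"travel":[28,-57,-125],"twist":[0,0,0]}]'
python3 -m jog '[{"travel":[0,0,0],"twist":[0,0,0]},{"travel":[0,0,0],"twist":[0,0,0]}]'
```

```text
time: 20.0
tool_pos: [0.5344, 0.1007, 0.1823]
orientation: [2.392, 2.036, 0.001]
ft_force: [1.0, -0.5, -0.5]
finger_gap: 0.0851
grasp_force: 0.0
time: 20.5
tool_pos: [0.5581, 0.0447, 0.0527]
orientation: [-2.39, -2.032, 0.01]
ft_force: [-0.6, -0.1, -0.7]
finger_gap: 0.0854
grasp_force: 0.0
time: 20.7
tool_pos: [0.563, 0.0457, 0.0585]
orientation: [2.391, 2.036, 0.003]
ft_force: [0.2, -0.5, 0.5]
finger_gap: 0.0853
grasp_force: 0.0
```

```bash
python3 -m jog '[{"travel":[-2,1,-20],"twist":[0,0,0]},{"travel":[-2,1,-42],"twist":[0,0,0]},{"travel":[-2,1,-54],"twist":[0,0,0]},{"travel":[-2,1,-56],"twist":[0,0,0]},{"travel":[-2,1,-56],"twist":[0,0,0]}]'
python3 -m jog '[{"travel":[0,0,0],"twist":[0,0,0]},{"travel":[0,0,0],"twist":[0,0,0]},{"travel":[0,0,0],"twist":[0,0,0]},{"travel":[0,0,0],"twist":[0,0,0]},{"travel":[0,0,0],"twist":[0,0,0]}]' 50
python3 - <<'E'
from h import *
s=bot.get_state();print(s["tool_pos"],s["orientation"],s["ft_force"],s["finger_gap"])
E
```

```text
time: 21.2
tool_pos: [0.5606, 0.0467, 0.002]
orientation: [2.391, 2.036, 0.002]
ft_force: [-0.0, 0.6, 0.8]
finger_gap: 0.0849
grasp_force: 0.0
time: 21.7
tool_pos: [0.5615, 0.0466, 0.003]
orientation: [2.391, 2.035, 0.004]
ft_force: [-0.3, 0.1, 6.5]
finger_gap: 0.06
grasp_force: 66.0
[0.5615157  0.04657506 0.00295528] [2.39059053 2.03521098 0.00413804] [-0.33416883  0.06863633  6.49038715] 0.06003606735896538
```

```bash
python3 -m jog '[{"travel":[0,0,10],"twist":[0,0,0]},{"travel":[0,0,30],"twist":[0,0,0]},{"travel":[0,0,65],"twist":[0,0,0]},{"travel":[0,0,105],"twist":[0,0,0]},{"travel":[0,0,135],"twist":[0,0,0]}]'
python3 - <<'E'
from h import *
np.set_printoptions(precision=4,suppress=True)
p=read_camera("top")
a=np.radians(-10.4);y=np.array([-np.sin(a),np.cos(a)])
print("plate",[onz(p,u,.074)[:2] for u in((357.4,170.6),(357.5,170.64),(356.93,170.42))])
l=onz(p,(331.65,163.9),.096)[:2];r=onz(p,(381.49,174.74),.090)[:2];print("left",l,"stage from left",l-.08*y,"right roller",r)
print(bot.get_state()["tool_pos"])
E
```

```text
time: 22.2
tool_pos: [0.5602, 0.0465, 0.1388]
orientation: [2.391, 2.036, 0.002]
ft_force: [0.3, -0.1, -1.1]
finger_gap: 0.0604
grasp_force: 65.3
plate [array([ 0.5619, -0.1748]), array([ 0.5618, -0.1751]), array([ 0.5624, -0.1735])]
left [ 0.5766 -0.0996] stage from left [ 0.5622 -0.1783] right roller [ 0.5504 -0.2357]
[0.5636 0.0466 0.1444]
```

```bash
python3 -m jog '[{"travel":[0,-25,0],"twist":[0,0,0]},{"travel":[0,-60,0],"twist":[0,0,-0.4]},{"travel":[0,-100,0],"twist":[0,0,-0.8]},{"travel":[0,-140,0],"twist":[0,0,-1.2]},{"travel":[0,-180,0],"twist":[0,0,-1.2]}]'
python3 -m jog '[{"travel":[0,-25,0],"twist":[0,0,0]},{"travel":[0,-43,0],"twist":[0,0,0]},{"travel":[0,-43,-15],"twist":[0,0,0]},{"travel":[0,-43,-28],"twist":[0,0,0]},{"travel":[0,-43,-28],"twist":[0,0,0]}]'
python3 -m jog '[{"travel":[0,0,0],"twist":[0,0,0]},{"travel":[0,0,0],"twist":[0,0,0]},{"travel":[0,0,0],"twist":[0,0,0]}]'
python3 - <<'E'
from h import *
p=read_camera("top");q=read_camera("side");s=bot.get_state();print(s["tool_pos"],s["orientation"])
a=p["image"][140:200,310:410,::-1];b=q["image"][120:200,210:310,::-1]
r=lambda i:cv2.resize(i,(i.shape[1]*5,i.shape[0]*5),interpolation=cv2.INTER_CUBIC)
A=r(a)[:200];A=cv2.resize(a,(400,240),interpolation=cv2.INTER_CUBIC)
B=cv2.resize(b,(700,560),interpolation=cv2.INTER_CUBIC)
cv2.imwrite("pics/c7.png",B);cv2.imwrite("pics/c7t.png",A)
E
```

```text
time: 22.75
tool_pos: [0.5592, -0.1348, 0.1363]
orientation: [-2.413, -2.012, -0.0]
ft_force: [0.9, -0.5, -1.0]
finger_gap: 0.0602
grasp_force: 65.3
time: 23.25
tool_pos: [0.557, -0.1744, 0.1043]
orientation: [-2.408, -2.008, 0.005]
ft_force: [-0.9, 0.1, -2.3]
finger_gap: 0.0602
grasp_force: 65.2
time: 23.55
tool_pos: [0.5603, -0.176, 0.1086]
orientation: [2.412, 2.012, 0.001]
ft_force: [-0.9, -0.5, -1.7]
finger_gap: 0.06
grasp_force: 65.2
[ 0.56026449 -0.17628189  0.10869281] [2.41196215e+00 2.01141430e+00 9.79093736e-04]
```

View pics/c7.png

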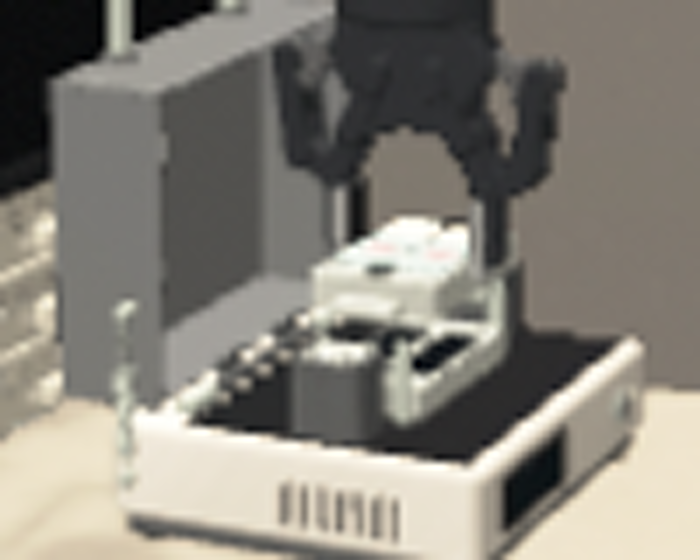

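The side crop shows the carrier hovering over the stage. Its near pad is at (380,268), full (264.3,158.3), and the near housing top is at about (338,353), full (258.3,170.4). I'll check them against each other.

Run:
```python
from h import *
np.set_printoptions(precision=4,suppress=True)
q=read_camera("side")
a=np.radians(-10.2);y=np.array([-np.sin(a),np.cos(a),0]);T=np.array([.5603,-.1763,0])
S=np.array([.562,-.177,0])
print("pad exp px",proj(q,T+.0435*y+[0,0,.127]),"seen 264.3 158.3")
print("housing exp px",proj(q,S+.08*y+[0,0,.096]),"seen 258.3,170.4")
g=cv2.cvtColor(q["image"],cv2.COLOR_RGB2GRAY).astype(np.float32);x0,y0,x1,y1=250,163,270,178
U=cv2.resize(g[y0:y1,x0:x1],None,fx=8,fy=8,interpolation=cv2.INTER_CUBIC)
print(g[163:180,248:272].astype(int))
x=np.array([y[1],-y[0],0]);X=S+.08*y+[0,0,.096]
print("corners",proj(q,[X+i*.017*x+j*.0155*y for i in(-1,1) for j in(-1,1)]))
print("J",[proj(q,X+d)-proj(q,X) for d in(.01*x,.01*y)])
for t in("pad","slide_carrier_centre"):pass
print([ (d["uv"],d["conf"]) for d in models.landmark_of("press_pad_a",q)],[ (d["uv"],d["conf"]) for d in models.landmark_of("catch_left_top",q)])
```

```text
pad exp px [[264.0867 157.7315]] seen 264.3 158.3
housing exp px [[258.8748 170.1911]] seen 258.3,170.4
[[161 162 162 162 162 160 172 205 212 222 232 236 233 233 233 236 240 237
  217 180 194 197 197 185]
 [162 162 158 145 131 137 203 242 233 211 206 209 212 217 221 228 236 229
  179 165 204 196 195 186]
 [160 157 146  92 168 239 207 222 207 181 194 139 125 133 146 165 183 191
  169 194 219 217 207 197]
 [152 117  94  69 134 192 147 162 157 114 118  67  48  54  66  80 100 124
  121 137 156 176 181 218]
 [146  85  70  92 105  95 104 145 120  53  43  43  43  44  48  71  88  55
   52  52  63  86 117 202]
 [236 133 106  93  95 110 107 152 192 124  88  79  44  57  81  75  57  25
   69 105  59 114 168 150]
 [188 119  92  71  79 115 148 220 239 232 229 228 226 218 178 143  57  36
  118 188 167 216 149  73]
 [101 114 161 137 108 179 195 220 248 243 238 221 240 242 171 132  74  41
  124 197 154 143  74  26]
 [ 69  78 111 103 103 137 141 158 194 194 209 173 188 174 125  82  77 125
  187 188 140  25  26  24]
 [133  44  45  65  95  94  93 104 104 115 132 117 113  86  79  63  77 127
  177 187 141
[... 295 characters left out ...]
 186 180 214 194 157]
 [ 44  43  43  65  98  94  94  93  93  94  95  94  88  74  64  63  89 146
  178 185 172 185 143 132]
 [ 42  42  43  65  97  94  94  93  93  95  95  94  88  73  64  62  89 143
  178 184 172 184 140 132]
 [ 44  44  45  64  96  92  93  94  93  94  94  94  89  74  63  62  88 143
  179 184 171 184 137 113]
 [ 43  43  43  65  96  93  94  93  93  94  95  93  90  76  63  63  69  98
  148 184 157 140 104  68]]
corners [[265.8482 169.438 ]
 [261.7259 172.2932]
 [256.1029 168.1473]
 [251.838  170.951 ]]
J [array([[-2.879, -0.386]]), array([[-1.3611,  0.9181]])]
[([261.2, 161.1], 0.73), ([272.6, 150.4], 0.49)] [([260.5, 170.8], 0.89), ([191.7, 227.8], 0.27), ([230.1, 262.4], 0.17)]
```

Run:
```python
from h import *
np.set_printoptions(precision=2,suppress=True,linewidth=220)
q=read_camera("side");p=read_camera("top")
g=cv2.cvtColor(q["image"],cv2.COLOR_RGB2GRAY).astype(int)
print(g[152:168,250:282])
a=np.radians(-10.4);y=np.array([-np.sin(a),np.cos(a),0]);x=np.array([y[1],-y[0],0]);s=bot.get_state()["tool_pos"];print(s)
T=np.array([s[0],s[1],s[2]-.003])
print("body end corners bottom/top -x,+x",proj(q,[T+i*.031*x+.05*y+[0,0,h] for h in(0,.018) for i in(-1,1)]))
print("tab end -x,+x, z0,8",proj(q,[T+i*.015*x+.062*y+[0,0,h] for h in(0,.008) for i in(-1,1)]))
print("top: pad",proj(p,[T+j*.0435*y+[0,0,.021] for j in(1,-1)]))
gt=cv2.cvtColor(p["image"],cv2.COLOR_RGB2GRAY).astype(int);print(gt[158:182:1,330:346])
```

```text
[[121 121 121 121 121 117  93  92 139  98  30  30  71 121 156 232 252 254 254 254 254 253 245 161 198 158 145 136 159  76  48  41]
 [121 122 122 121 121 116  92  91 138  98  31  30  78 174 235 247 251 251 252 252 252 251 248 245 252 252 243 136 158  77  46  41]
 [121 121 121 121 121 120 102  91 144 119  44 124 211 233 244 244 246 247 248 243 213 227 246 249 250 251 241 136 159  81  63  40]
 [121 121 121 122 121 122 111 103 147 142 169 232 239 239 237 238 242 240 215 196 221 236 244 244 245 246 232 136 160  81  60  45]
 [121 121 121 121 121 121 118 142 210 234 238 246 245 245 244 245 241 225 221 235 240 239 236 238 241 241 219 136 159  78  50  49]
 [122 121 121 121 121 141 198 228 222 225 231 241 226 201 204 212 227 245 242 246 246 245 244 245 239 207 181 136 159  76  46  62]
 [121 121 121 121 134 186 234 243 243 243 244 235 161  95  99 124 181 224 234 241 237 245 244 237 236 205 142 145 160  91  89 117]
 [134 127 125 120 148 204 218 221 225 225 223 219 195 141 134 192 232 240 244 243 240 241 228 216 189 158 133 146 150 115 120 122]
 [154 153 153 151 170 207 203 203 203 202 201 205 20
[... 2161 characters left out ...]
 183 197 199 183 160 178 202]
 [ 70  68  66  64  72  77  82  99 135 169 183 184 163 157 190 201]
 [ 72  71  70  71  81  97 106 121 158 197 206 190 150 154 195 200]
 [ 72  72  71  72  89 108 107 110 138 181 202 190 149 160 200 200]
 [ 71  72  72  72  81  95  93 100 150 195 204 188 142 165 201 201]
 [ 72  71  71  71  73  78  78  89 150 194 193 180 145 174 202 200]
 [ 71  72  72  71  71  71  69  74  99 124 141 145 140 180 203 204]
 [ 73  72  72  71  71  71  70  70  70  74  83  94 116 159 189 195]
 [ 72  72  72  71  70  71  70  70  69  69  68  69  77  88 100 102]
 [ 72  71  72  71  72  71  70  70  70  69  69  69  68  67  66  65]
 [ 74  71  72  71  71  71  70  70  70  70  69  70  68  68  68  68]]
```

Run:
```python
from h import *
np.set_printoptions(precision=2,suppress=True,linewidth=220)
p=read_camera("top");g=cv2.cvtColor(p["image"],cv2.COLOR_RGB2GRAY).astype(int)
print(g[160:174,336:356]);print(g[164:186,374:396])
a=np.radians(-10.4);y=np.array([-np.sin(a),np.cos(a),0]);x=np.array([y[1],-y[0],0]);s=bot.get_state()["tool_pos"]
T=np.array([s[0],s[1],s[2]-.003]);S=np.array([.563,-.177,0])
print("tab ends top edge",proj(p,[T+j*.062*y+[0,0,.008] for j in(1,-1)]))
print("housing ctr L,R",proj(p,[S+j*.08*y+[0,0,.096] for j in(1,-1)]),"inner",proj(p,[S+j*.0645*y+[0,0,.096] for j in(1,-1)]),"plate",proj(p,S+[0,0,.074]))
```

```text
[[148 113 100  99 115 156 190 202 187 145 176 207 205 203 194 194 221 222 222 222]
 [171 122  94  98 147 190 203 203 183 149 182 203 203 202 194 193 220 221 221 221]
 [170 143 125 101 164 204 206 203 185 163 196 203 203 202 195 198 220 222 221 221]
 [146 143 133 109 171 206 205 200 180 162 200 204 204 201 200 209 221 221 221 221]
 [144 138 105 121 182 207 204 195 172 161 192 191 193 194 196 213 221 221 221 221]
 [148 155  98 131 187 205 204 194 168 134 128 105 134 169 198 223 223 221 221 222]
 [145 153  95 147 196 205 204 189 149  95  69  61  73 115 179 214 219 222 222 222]
 [143 144 101 161 202 205 203 185 135  96  66  62  68 102 155 184 202 216 213 212]
 [144 137 107 169 207 205 202 184 144 142  96  83  98 132 177 189 182 187 179 174]
 [125 111 119 179 206 205 200 180 166 191 159 150 161 180 212 216 206 203 196 190]
 [ 80  79 128 185 205 204 193 169 171 205 203 202 195 198 224 223 221 221 222 221]
 [ 74  80 134 182 197 199 183 160 177 202 204 202 189 187 221 223 222 222 222 222]
 [ 82  98 134 167 183 184 163 157 190 201 201 201 193 194 221 222 222 222 222 222]
 [106 121 158 197 206
[... 1534 characters left out ...]
48  57  68  73  78  85  94  99 105 109 112 111 114 131 148 155 172 160 182]
 [ 42  46  66  81  67  68  73  78  87  94 101 105 110 111 112 116 138 156 164 172 168 184]
 [ 53  86 136 147  97  71  74  80  88  95 102 106 110 111 110 107 104 112 124 143 169 184]
 [ 77 143 195 188 104  70  76  81  90  96 102 107 110 112 110 106 124 154 163 161 170 183]
 [ 96 157 195 178  88  67  75  82  91  98 103 107 110 112 111 125 181 219 212 188 183 184]
 [ 76  94 117 108  70  72  76  82  92  99 103 109 111 111 111 141 193 220 212 189 183 184]]
tab ends top edge [[338.96 165.44]
 [385.06 174.74]]
housing ctr L,R [[331.17 163.59]
 [389.64 175.38]] inner [[336.83 164.73]
 [383.97 174.24]] plate [[358.19 170.23]]
```

```bash
python3 -m jog '[{"travel":[3,-1,0],"twist":[0,0,0]},{"travel":[3,-1,-6],"twist":[0,0,0]},{"travel":[3,-1,-9],"twist":[0,0,0]},{"travel":[3,-1,-9],"twist":[0,0,0]}]'
python3 -m jog '[{"travel":[0,0,-2],"twist":[0,0,0]},{"travel":[0,0,-4],"twist":[0,0,0]},{"travel":[0,0,-4],"twist":[0,0,0]},{"travel":[0,0,-4],"twist":[0,0,0]}]'
python3 - <<'E'
from h import *
s=bot.get_state();print(s["tool_pos"],s["ft_force"],s["moment"])
E
```

```text
time: 24.35
tool_pos: [0.5619, -0.1773, 0.0979]
orientation: [-2.412, -2.01, 0.002]
ft_force: [0.3, 1.0, -0.6]
finger_gap: 0.0601
grasp_force: 65.3
time: 24.75
tool_pos: [0.5626, -0.1774, 0.095]
orientation: [-2.413, -2.011, 0.0]
ft_force: [-1.0, 1.1, -1.6]
finger_gap: 0.0603
grasp_force: 65.3
[ 0.56264549 -0.17743272  0.09495953] [-0.96676392  1.07366697 -1.55549665] [ 0.04564709  0.04754889 -0.04962459]
```

```bash
python3 -m jog '[{"travel":[0,0,-2],"twist":[0,0,0]},{"travel":[0,0,-4],"twist":[0,0,0]},{"travel":[0,0,-4],"twist":[0,0,0]}]'
python3 -m jog '[{"travel":[0,0,-1],"twist":[0,0,0]},{"travel":[0,0,-2],"twist":[0,0,0]},{"travel":[0,0,-3],"twist":[0,0,0]},{"travel":[0,0,-3],"twist":[0,0,0]}]'
python3 - <<'E'
from h import *
s=bot.get_state();print(s["tool_pos"],s["ft_force"],s["moment"])
E
```

```text
time: 25.05
tool_pos: [0.5629, -0.1771, 0.0908]
orientation: [-2.413, -2.011, -0.001]
ft_force: [0.2, 2.3, -1.4]
finger_gap: 0.0604
grasp_force: 65.2
time: 25.45
tool_pos: [0.563, -0.177, 0.0885]
orientation: [-2.413, -2.011, -0.001]
ft_force: [-0.3, 4.7, 4.1]
finger_gap: 0.0601
grasp_force: 65.8
[ 0.56301747 -0.17695202  0.08851273] [-0.34376122  4.69088905  4.07924712] [ 0.62684956  0.10160682 -0.05934816]
```

```bash
python3 -m jog '[{"travel":[0,1,0],"twist":[0,0,0]},{"travel":[0,1,0],"twist":[0,0,0]}]'
python3 -m jog '[{"travel":[0,0,0],"twist":[0,0,0]},{"travel":[0,0,0],"twist":[0,0,0]},{"travel":[0,0,0],"twist":[0,0,0]},{"travel":[0,0,0],"twist":[0,0,0]}]' 82
python3 -m jog '[{"travel":[0,0,15],"twist":[0,0,0]},{"travel":[0,0,40],"twist":[0,0,0]},{"travel":[0,0,70],"twist":[0,0,0]},{"travel":[0,0,70],"twist":[0,0,0]}]'
python3 -m jog '[{"travel":[7,39,0],"twist":[0,0,0]},{"travel":[7,39,0],"twist":[0,0,0]},{"travel":[7,39,-15],"twist":[0,0,0]},{"travel":[7,39,-30],"twist":[0,0,0]},{"travel":[7,39,-30],"twist":[0,0,0]}]' 0
python3 - <<'E'
from h import *
s=bot.get_state();print(s["tool_pos"],s["ft_force"],s["finger_gap"])
q=read_camera("side");p=read_camera("top")
for k in("press_pad_a","slide_carrier_centre"):print(k,[(n["uv"],n["conf"]) for n in models.landmark_of(k,q)],[(n["uv"],n["conf"]) for n in models.landmark_of(k,p)])
E
```

```text
time: 25.65
tool_pos: [0.563, -0.1767, 0.0884]
orientation: [2.412, 2.011, 0.0]
ft_force: [-0.3, 3.8, 2.2]
finger_gap: 0.0602
grasp_force: 65.7
time: 26.05
tool_pos: [0.5625, -0.1768, 0.0878]
orientation: [-2.413, -2.011, 0.001]
ft_force: [-0.2, -0.3, 0.1]
finger_gap: 0.082
grasp_force: 0.0
time: 26.45
tool_pos: [0.5664, -0.1779, 0.1645]
orientation: [2.406, 2.006, 0.008]
ft_force: [0.6, -0.3, 0.6]
finger_gap: 0.0819
grasp_force: 0.0
time: 26.95
tool_pos: [0.5667, -0.1373, 0.1238]
orientation: [-2.409, -2.007, 0.007]
ft_force: [-0.2, 0.2, -0.4]
finger_gap: 0.0085
grasp_force: 0.0
[ 0.56666088 -0.13733633  0.12377319] [-0.19838909  0.16998493 -0.40964494] 0.0084797277337926
press_pad_a [([274.2, 156.6], 0.59), ([263.4, 165.1], 0.51), ([256.5, 262.3], 0.39)] [([376.6, 172.9], 0.6), ([344.6, 162.0], 0.49)]
slide_carrier_centre [([268.3, 162.8], 0.79)] []
```

```bash
python3 -m jog '[{"travel":[0,0,0],"twist":[0,0,0]},{"travel":[0,0,0],"twist":[0,0,0]},{"travel":[0,0,-6],"twist":[0,0,0]},{"travel":[0,0,-10],"twist":[0,0,0]},{"travel":[0,0,-10],"twist":[0,0,0]}]'
python3 -m jog '[{"travel":[0,0,-2],"twist":[0,0,0]},{"travel":[0,0,-4],"twist":[0,0,0]},{"travel":[0,0,-6],"twist":[0,0,0]},{"travel":[0,0,-6],"twist":[0,0,0]}]'
```

```text
time: 27.75
tool_pos: [0.5689, -0.1372, 0.1168]
orientation: [-2.412, -2.01, 0.002]
ft_force: [-0.4, 0.5, -1.0]
finger_gap: -0.0
grasp_force: 0.0
time: 28.15
tool_pos: [0.5695, -0.1374, 0.1116]
orientation: [-2.413, -2.011, 0.001]
ft_force: [0.1, -0.1, 0.1]
finger_gap: 0.0002
grasp_force: 0.0
```

```bash
python3 -m jog '[{"travel":[0,0,-2],"twist":[0,0,0]},{"travel":[0,0,-4],"twist":[0,0,0]},{"travel":[0,0,-6],"twist":[0,0,0]},{"travel":[0,0,-7],"twist":[0,0,0]}]'
python3 -m jog '[{"travel":[0,0,-2],"twist":[0,0,0]},{"travel":[0,0,-3],"twist":[0,0,0]},{"travel":[0,0,-4],"twist":[0,0,0]},{"travel":[0,0,-4],"twist":[0,0,0]}]'
```

```text
time: 28.55
tool_pos: [0.5697, -0.1375, 0.1048]
orientation: [-2.413, -2.011, 0.0]
ft_force: [-0.2, 0.7, 2.6]
finger_gap: -0.0003
grasp_force: 1.2
time: 28.95
tool_pos: [0.5696, -0.1375, 0.1006]
orientation: [-2.413, -2.011, 0.0]
ft_force: [-0.1, 0.2, -0.3]
finger_gap: 0.0001
grasp_force: 0.0
```

```bash
python3 -m jog '[{"travel":[0,0,-2],"twist":[0,0,0]},{"travel":[0,0,-4],"twist":[0,0,0]},{"travel":[0,0,-4],"twist":[0,0,0]}]'
python3 -m jog '[{"travel":[0,0,-1],"twist":[0,0,0]},{"travel":[0,0,-2],"twist":[0,0,0]},{"travel":[0,0,-3],"twist":[0,0,0]},{"travel":[0,0,-3],"twist":[0,0,0]}]'
```

```text
time: 29.25
tool_pos: [0.5694, -0.1375, 0.0965]
orientation: [-2.413, -2.011, 0.001]
ft_force: [0.1, 0.1, -0.7]
finger_gap: 0.0
grasp_force: 0.0
time: 29.65
tool_pos: [0.5699, -0.1376, 0.0959]
orientation: [2.413, 2.011, 0.0]
ft_force: [-5.3, 2.1, 9.5]
finger_gap: 0.0004
grasp_force: 4.9
```

```bash
python3 -m jog '[{"travel":[0,0,15],"twist":[0,0,0]},{"travel":[0,0,35],"twist":[0,0,0]},{"travel":[-7,-39,35],"twist":[0,0,0]},{"travel":[-14,-78,35],"twist":[0,0,0]},{"travel":[-14,-78,35],"twist":[0,0,0]}]'
python3 -m jog '[{"travel":[0,0,0],"twist":[0,0,0]},{"travel":[0,0,0],"twist":[0,0,0]},{"travel":[0,0,-10],"twist":[0,0,0]},{"travel":[0,0,-18],"twist":[0,0,0]},{"travel":[0,0,-20],"twist":[0,0,0]}]'
python3 -m jog '[{"travel":[0,0,-2],"twist":[0,0,0]},{"travel":[0,0,-4],"twist":[0,0,0]},{"travel":[0,0,-6],"twist":[0,0,0]},{"travel":[0,0,-6],"twist":[0,0,0]}]'
python3 -m jog '[{"travel":[0,0,-1],"twist":[0,0,0]},{"travel":[0,0,-2],"twist":[0,0,0]},{"travel":[0,0,-3],"twist":[0,0,0]},{"travel":[0,0,-4],"twist":[0,0,0]}]'
```

```text
time: 30.15
tool_pos: [0.5558, -0.2196, 0.1303]
orientation: [2.414, 2.005, -0.001]
ft_force: [0.8, 0.5, 0.2]
finger_gap: -0.0001
grasp_force: 0.0
time: 30.65
tool_pos: [0.5546, -0.2142, 0.1069]
orientation: [-2.41, -2.011, 0.002]
ft_force: [0.3, -0.8, -0.2]
finger_gap: 0.0
grasp_force: 0.0
time: 31.05
tool_pos: [0.556, -0.2151, 0.1034]
orientation: [-2.413, -2.011, -0.001]
ft_force: [-0.8, 2.1, 1.4]
finger_gap: -0.0002
grasp_force: 1.3
time: 31.45
tool_pos: [0.5557, -0.216, 0.0987]
orientation: [2.413, 2.011, -0.001]
ft_force: [0.0, 0.3, -0.1]
finger_gap: -0.0001
grasp_force: 0.0
```

```bash
python3 -m jog '[{"travel":[0,0,-1],"twist":[0,0,0]},{"travel":[0,0,-2],"twist":[0,0,0]},{"travel":[0,0,-3],"twist":[0,0,0]},{"travel":[0,0,-3],"twist":[0,0,0]}]'
python3 -m jog '[{"travel":[0,0,-1],"twist":[0,0,0]},{"travel":[0,0,-2],"twist":[0,0,0]},{"travel":[0,0,-2],"twist":[0,0,0]}]'
```

```text
time: 31.85
tool_pos: [0.5555, -0.2155, 0.0957]
orientation: [-2.413, -2.011, 0.001]
ft_force: [0.4, -0.5, 1.3]
finger_gap: -0.0002
grasp_force: 0.0
time: 32.15
tool_pos: [0.5558, -0.2156, 0.095]
orientation: [2.413, 2.011, -0.0]
ft_force: [-1.8, 0.3, 4.0]
finger_gap: -0.0002
grasp_force: 2.7
```

```bash
python3 -m jog '[{"travel":[0,0,-1],"twist":[0,0,0]},{"travel":[0,0,-2],"twist":[0,0,0]},{"travel":[0,0,-2],"twist":[0,0,0]}]'
python3 -m jog '[{"travel":[0,0,15],"twist":[0,0,0]},{"travel":[0,0,35],"twist":[0,0,0]},{"travel":[7,39,35],"twist":[0,0,0]},{"travel":[14,78,35],"twist":[0,0,0]},{"travel":[14,78,35],"twist":[0,0,0]}]'
python3 -m jog '[{"travel":[0,0,0],"twist":[0,0,0]},{"travel":[0,0,0],"twist":[0,0,0]},{"travel":[0,0,-15],"twist":[0,0,0]},{"travel":[0,0,-30],"twist":[0,0,0]},{"travel":[0,0,-30],"twist":[0,0,0]}]'
python3 -m jog '[{"travel":[0,0,-2],"twist":[0,0,0]},{"travel":[0,0,-3],"twist":[0,0,0]},{"travel":[0,0,-4],"twist":[0,0,0]},{"travel":[0,0,-4],"twist":[0,0,0]}]'
```

```text
time: 32.45
tool_pos: [0.5559, -0.2157, 0.095]
orientation: [2.413, 2.011, -0.0]
ft_force: [-6.1, 3.1, 15.0]
finger_gap: 0.0
grasp_force: 7.6
time: 32.95
tool_pos: [0.5706, -0.1339, 0.1277]
orientation: [-2.41, -2.015, -0.003]
ft_force: [0.1, 0.2, -1.0]
finger_gap: 0.0001
grasp_force: 0.0
time: 33.45
tool_pos: [0.5692, -0.1383, 0.0953]
orientation: [-2.414, -2.009, 0.001]
ft_force: [0.9, -0.9, -0.5]
finger_gap: -0.0002
grasp_force: 0.0
time: 33.85
tool_pos: [0.5693, -0.1382, 0.0949]
orientation: [-2.413, -2.01, 0.002]
ft_force: [-7.4, 1.1, 18.0]
finger_gap: -0.0001
grasp_force: 9.0
```

Both pads stop hard at z = 0.095, which is fully home. I'll retract and take a last look.

```bash
python3 -m jog '[{"travel":[0,0,15],"twist":[0,0,0]},{"travel":[0,0,50],"twist":[0,0,0]},{"travel":[-10,20,90],"twist":[0,0,0]},{"travel":[-30,65,110],"twist":[0,0,0]},{"travel":[-50,110,110],"twist":[0,0,0]}]'
python3 -m jog '[{"travel":[-20,45,0],"twist":[0,0,0]},{"travel":[-40,90,0],"twist":[0,0,0]},{"travel":[-50,135,0],"twist":[0,0,0]},{"travel":[-50,180,0],"twist":[0,0,0]},{"travel":[-50,225,0],"twist":[0,0,0]}]'
python3 -m jog '[{"travel":[0,40,0],"twist":[0,0,0]},{"travel":[0,80,0],"twist":[0,0,0]},{"travel":[0,120,0],"twist":[0,0,0]},{"travel":[0,120,0],"twist":[0,0,0]},{"travel":[0,120,0],"twist":[0,0,0]}]'
python3 - <<'E'
from h import *
p=read_camera("top");q=read_camera("side")
a=p["image"][100:220,300:420,::-1];b=q["image"][90:210,190:310,::-1]
cv2.imwrite("pics/c9.png",np.hstack([cv2.resize(i,(400,400),interpolation=cv2.INTER_CUBIC) for i in(a,b)]))
E
```

```text
time: 34.35
tool_pos: [0.5228, -0.0297, 0.2064]
orientation: [2.413, 2.005, 0.008]
ft_force: [0.6, 0.5, 0.4]
finger_gap: -0.0005
grasp_force: 0.0
time: 34.85
tool_pos: [0.4697, 0.1968, 0.2024]
orientation: [2.414, 2.011, -0.001]
ft_force: [0.8, 0.8, 0.4]
finger_gap: 0.0
grasp_force: 0.0
time: 35.35
tool_pos: [0.4701, 0.3156, 0.2018]
orientation: [2.411, 2.013, -0.004]
ft_force: [0.1, 0.1, 0.2]
finger_gap: -0.0002
grasp_force: 0.0
```

View pics/c9.png

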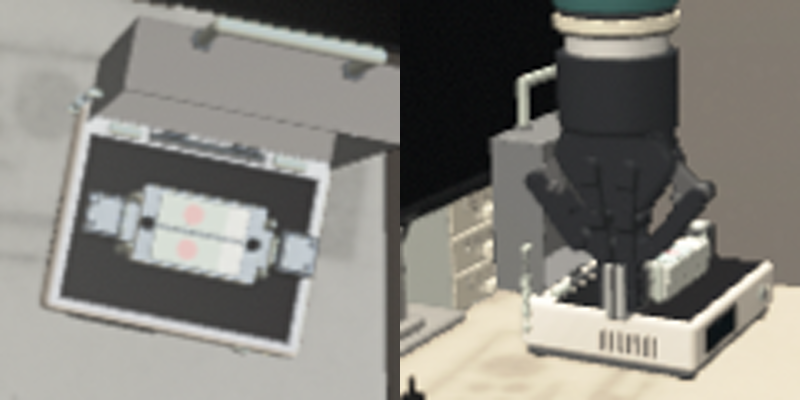

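The final view shows the carrier seated slide face up between the catches, with its pads at (148,222) and (253,244). The hood is standing open and the gripper is clear.

```bash
python3 -c "
from plant import bot
print(bot.finish_job())"
```

```text
the job is handed in; nothing more can be done
None
```

The job is handed in: the hood stands open by itself, the two-slide carrier sits slide face up with both ends pressed home under the rollers, the gripper is clear, and I saw no sign that the other carriers, bottle or canister were disturbed.

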